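Feed three thrust balls with the slide gate and the guarded pedal

ROBOT

A 6-joint arm with a two-finger parallel gripper is mounted at the origin on the work surface. World frame = base frame: x ahead of the robot, y to its left, z up, the work surface at z = 0. Lengths are in m, angles in rad, forces in N, time in s.
With the tool pointing down it reaches from about 0.35 to 0.875 m from the base axis. Payload 4.2 kg.
Tool frame: the origin (TCP) lies on the centre line of the jaws, within the pads' length; the fingertips stand 25 mm ahead of it and the grasp point (between the pads) lies 6 mm ahead of it; z points along the fingers, x is the direction in which the jaws open and shut, and the axes are right-handed (so a half turn about z gives the same grasp; the last joint's range is limited). The gripper opens to 85 mm and grips with 20 to 120 N. Pads are 22 mm wide; open, the fingers measure 114 mm over their backs; the gripper's body (76 mm by 85 mm) begins 54 mm behind the grasp point. The pads swing forward as they close: fully open they stand 13 mm farther back than shut.
Start: joints at [-0.906, 0.385, 0.008, 0, -1.194, -0.259], TCP at [0.247, -0.574, 0.256] pointing down, gripper open.
Joint ranges: [-3.14, 3.14], [-1.21, 2.06], [-1.07, 1.41], [-3.16, 2.05], [-2.99, -0.16], [-3.1, 3.1]. Speed limits (rad/s): [2.79, 2.79, 3.14, 3.14, 3.14, 3.14].

INTERFACE

Orientations are given as a unit quaternion [x, y, z, w].
In Python, from station import arm, claw, solver, vision gives the robot as it stands. Calls block until the motion is done:
- arm.move_to(position, orientation): joint-space move of the TCP to a pose.
- arm.line_to(position, ori=None, vel=0.15, force_limit=None): straight line of the TCP; ori=None keeps the orientation; vel is the mean speed in m/s. With force_limit (N) it stops when the force on the tool has changed by that much, and returns True; else False.
- arm.move_joints(angles): joint-space move.
- claw.command_gripper(opening, newtons=None): opening from 0.0 (shut) to 1.0 (fully open); newtons is the grip in N (None keeps the last); returns when the fingers have stopped.
- arm.pause(seconds).
- solver.ik(position, orientation): joint angles nearest the present ones, or None.
- arm.state(): the state.
- vision.grab_frame(name): name is "scene" or "side" or "wrist"; returns the picture (480x640x3 uint8, red, green, blue); there is no depth.
- vision.camera_info(name): a dict with "vertical_fov" (degrees; the focal length in pixels is half the picture's height over the tangent of half this angle, whatever the lens; pixels are square), "cx", "cy" (the principal point, pixels), "D" ([k1, k2, p1, p2, k3] as OpenCV has them; the pictures are not rectified), "R" (3x3) and "t" (3): a world point X has camera coordinates R X + t. Camera axes: x right, y down, z forward; pixel columns grow to the right and rows downward; lengths in m; the calibration is good to about 2 mm. A picture is of the moment at which its call begins: read the wrist's pose just before it. camera_info takes no time and is no camera call; for the wrist camera it gives the pose at the moment of the call.
A pose or a line that the arm cannot do raises arm.Unreachable and nothing moves.
- arm.close_job(): hands the job in, once; it reports no verdict.
The state is a dict: "time_s": time; "q": joint angles; "dq": joint speeds; "tau": joint torques, N m; "position": TCP position; "tcp_rot": TCP orientation; "wrist_force": force on the tool from outside, world axes, zero at the start; "ft_torque": the same for the moment, N m; "width": opening from 0.0 (shut) to 1.0 (fully open).
Only numpy, scipy, OpenCV 4.12 (cv2) and the standard library are available. Lean on these libraries where they do the work, as an engineer would, in place of code of your own. Each camera call takes 0.05 s, during which the arm holds its last target.

TASK

Pull the ball feeder's slide gate open so that all three steel balls drop onto the ledge below, then push the gate fully shut. Then reach in under the bar guard and press the spring pedal slowly all the way down to its stop, keep it there a moment, so that the pusher sweeps the balls into the feeder's tray, and let the pedal come back up. Leave the jack, the cube, the plunger and the washers where they stand.

Things in the scene. Friction and masses are not known exactly. Their poses are not given: they have to be found in the camera images.
- feeder: Ball feeder, fixed to the bench: open-topped aluminium hopper (62 x 106 mm outside, top 180 mm above the bench; slot 31 mm in x, 90 mm in y) on a dark base plate 240 x 150 mm. Origin on the bench below the hopper's middle. x runs from the gate's tab (-x, robot side) to the tray (+x), y along the slot, z up. Below the gate a ledge at 50 mm slopes down to the pusher and holds dropped balls.
- tray_floor (a point): Middle of the floor of the feeder's steel tray, 58 mm to +x of the feeder's origin, 15 mm above the bench. Inside the tray: 68 mm (feeder x) by 96 mm (y), rim 52 mm above the bench; beside the ledge, at its +x end. Axes as the feeder's.
- pusher_face (a point): Middle of the rubber face of the pusher bar (84 mm wide, 21 mm high), 67 mm above the bench, behind the ledge. It follows the pedal through an unseen link: 19 mm to -x of the feeder's origin with the pedal up, 40 mm further to +x with the pedal on its stop, which takes the balls off the ledge into the tray. A press of 1 to 2 s tips them in gently.
- gate (a joint): Slide gate of the feeder, in m: 0 is fully shut (mechanical stop), 0.042 fully open (mechanical stop). It moves along the feeder's -x as it opens and stays where it is left (about 2 N of friction). It may start a few mm ajar. All the balls have fallen by the time it is open 35 mm.
- gate_tab (a point): Centre of the gate's upright steel tab, the handle to pinch: 26 mm long (feeder x), 12 mm thick (feeder y), 46 mm high, its top 142 mm and this point 121.5 mm above the bench; the gate's strip is right under it at 97 mm. With the gate shut it is 112 mm to -x of the feeder's origin, and moves with the gate. Axes as the feeder's.
- pedal_unit: Pedal unit, fixed to the bench: base plate 190 x 110 mm with a spring treadle under a bar guard. Origin on the bench under the middle of the plate; its -x (pad end) points away from the robot, the hinge is at x = +55 mm, 55 mm above the bench; y across, z up. Front (-x) and sides below the guard's bars are open: closed fingers can slant in from the front, pointing back towards the robot, tool about 40 degrees off vertical.
- guard_front (a point): Middle of the guard's front edge (cross bar), x = -79 mm in the pedal unit, 134 mm above the bench. The guard is four level steel bars, 8 mm thick, along x from here back to the hinge, gaps about 11 mm, outermost at y = -29 and 29 mm, undersides 130 mm above the bench. It ends in line with the pad's front edge, so nothing comes down on the pad from right above.
- pedal (a joint): Pedal angle in rad: 0 up (at rest), 0.22 down on its stop. A spring brings it back up. The push needed at the pad is about 5 N at first and 10 N at the stop.
- pedal_pad (a point): The point to press: top of the pedal's steel pad (42 mm long in x, 54 mm wide), 12 mm behind its front edge, 117 mm from the hinge. About 72 mm above the bench with the pedal up, 46 mm at the stop; it moves with the pedal. At rest the pad slopes 0.11 rad down towards the hinge (+x), at the stop 0.11 rad the other way.
- jack: Bystander: silvery cast steel screw jack with a side crank, base 116 mm across, 192 mm tall, loose, 4 kg. Origin at the middle of its underside.
- cube: Bystander: green anodized fixture cube, 60 mm, loose. Origin at the middle of its underside.
- plunger: Bystander: stainless toggle plunger on a 90 x 50 mm foot, about 90 mm tall, loose. Origin at the middle of its underside.
- washers: Bystander: stack of bronze thrust washers, 56 mm across, 34 mm tall, loose. Origin at the middle of its underside.
- ball0_center (a point): Centre of one of the three polished steel balls, 25 mm in diameter, about 64 g each, that start in a row in the hopper on the shut gate, their centres 110 mm above the bench.
- ball1_center (a point): Centre of one of the three polished steel balls, 25 mm in diameter, about 64 g each, that start in a row in the hopper on the shut gate, their centres 110 mm above the bench.
- ball2_center (a point): Centre of one of the three polished steel balls, 25 mm in diameter, about 64 g each, that start in a row in the hopper on the shut gate, their centres 110 mm above the bench.
Not all that is in view belongs to the job. Leave any blue, green or red look-alike of the pedal_unit alone.

How it is judged:
By the outcome, as a careful person would: the job done as asked, in the order asked, and still so for the second after the job is handed in, with the robot touching nothing.
It also fails if it takes over 62 s, if anything falls off the work surface, if the arm or the gripper's body presses on something with over 40 N, if the wrist force passes 120 N, or if a joint passes its speed limit or range.

## Working session

There is one attempt and no reset: what is moved stays moved. The work goes in short steps, each a Python script; the robot and the scene stay as the last script left them, time stands still between calls to the robot, and variables do not carry over. Pictures are saved under pics/ and viewed, and the job is handed in when it is done.

```bash
ls; mkdir -p pics; python3 - <<'E'
from station import arm, claw, solver, vision
import cv2, numpy as np
s=arm.state(); print(s['time_s'],s['position'],s['tcp_rot'],s['width'])
for n in ["scene","side","wrist"]:
    i=vision.camera_info(n); print(n,{k:np.round(v,4).tolist() for k,v in i.items()})
    cv2.imwrite(f"pics/{n}0.png",vision.grab_frame(n)[:,:,::-1])
E
```

```text
pics
0.0 [ 0.24653244 -0.57373471  0.25521694] [ 5.50199867e-01  8.35032275e-01  5.75524402e-04 -9.35232596e-04] 0.9993102248115968
scene {'vertical_fov': 43.8681, 'cx': 319.2078, 'cy': 244.0781, 'D': [-0.0267, 0.0, 0.0, 0.0, 0.0], 'R': [[0.7777, 0.6286, -0.0026], [0.4521, -0.5622, -0.6925], [-0.4367, 0.5374, -0.7214]], 't': [-0.3394, -0.2363, 1.6711]}
side {'vertical_fov': 46.4347, 'cx': 314.3665, 'cy': 252.2486, 'D': [-0.1544, 0.0, 0.0, 0.0, 0.0], 'R': [[-0.8951, -0.4456, 0.0122], [-0.2824, 0.5457, -0.789], [0.3449, -0.7097, -0.6143]], 't': [0.4194, 0.3021, 0.975]}
wrist {'vertical_fov': 63.4942, 'cx': 318.8236, 'cy': 235.0394, 'D': [0.0177, 0.0, 0.0, 0.0, 0.0], 'R': [[-0.3952, 0.9186, 0.0015], [0.8842, 0.3799, 0.2718], [0.2491, 0.1088, -0.9623]], 't': [0.6247, -0.0347, 0.3783]}
```

View pics/scene0.png

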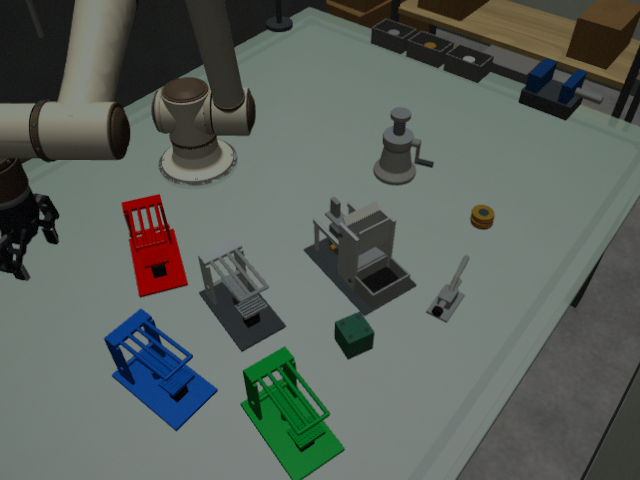

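View pics/side0.png

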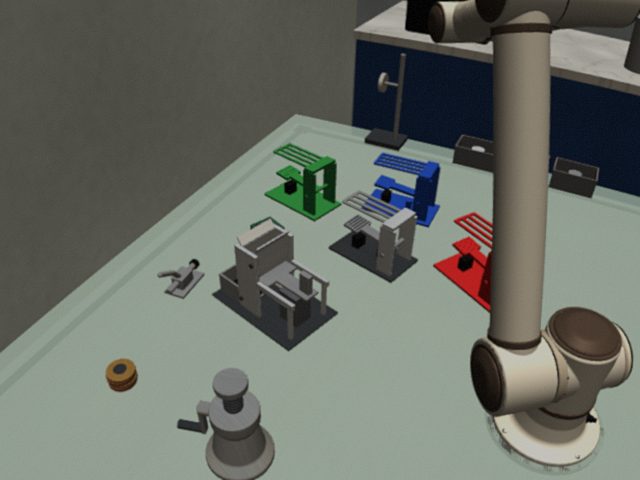

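View pics/wrist0.png

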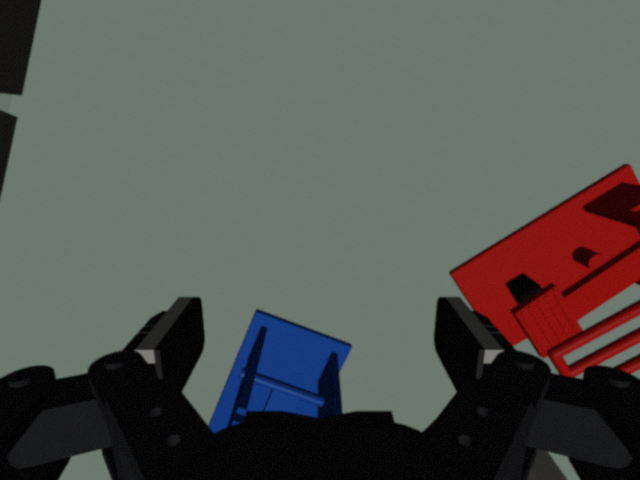

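The scene view shows four pedal-like units: grey (240,295), red (157,245), blue (160,367) and green (292,412). The grey steel one on the dark plate fits, because coloured look-alikes are to be left alone. The feeder is at (362,255). I'll enlarge both to confirm.

```bash
python3 - <<'E'
import cv2
def c(n,x,y,w,h,o):
    i=cv2.imread(f"pics/{n}0.png")[y:y+h,x:x+w]; f=800//w if 800//w*h<=600 else 600//h
    f=min(800/w,600/h); cv2.imwrite(f"pics/{o}.png",cv2.resize(i,None,fx=f,fy=f,interpolation=cv2.INTER_CUBIC)); print(o,f)
c("scene",190,230,133,120,"c_sc_ped")
c("scene",295,190,133,120,"c_sc_feed")
c("side",320,180,120,110,"c_si_ped")
c("side",205,215,140,135,"c_si_feed")
E
```

```text
c_sc_ped 5.0
c_sc_feed 5.0
c_si_ped 5.454545454545454
c_si_feed 4.444444444444445
```

View pics/c_sc_ped.png

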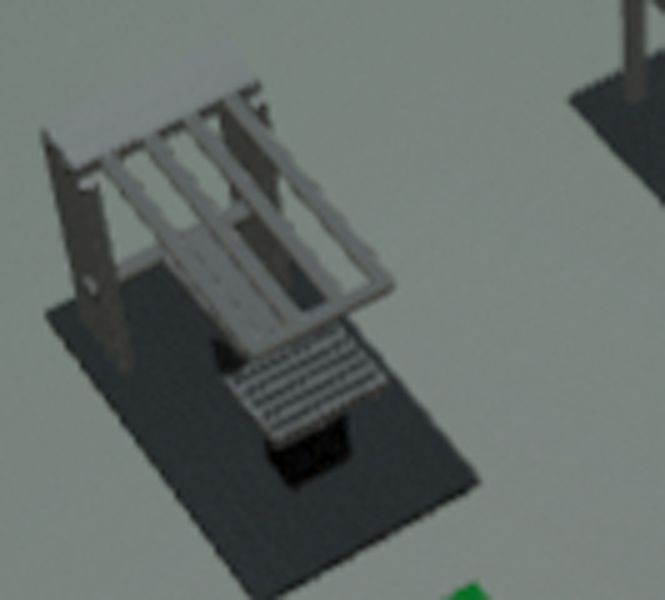

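View pics/c_sc_feed.png

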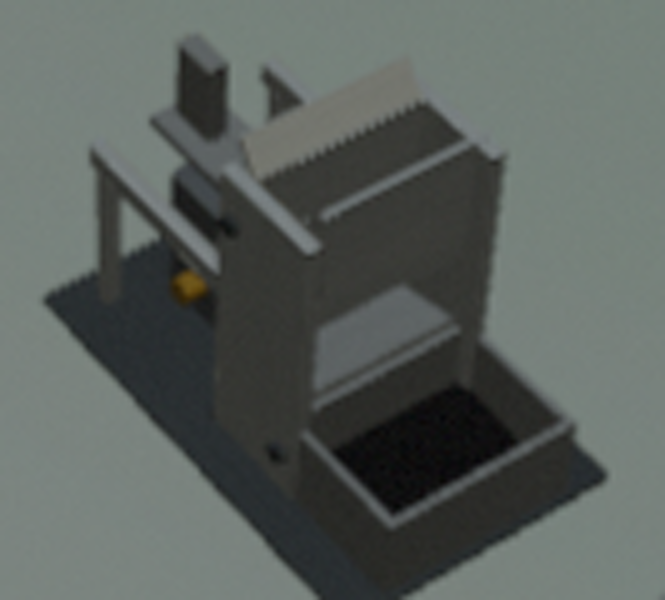

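View pics/c_si_ped.png

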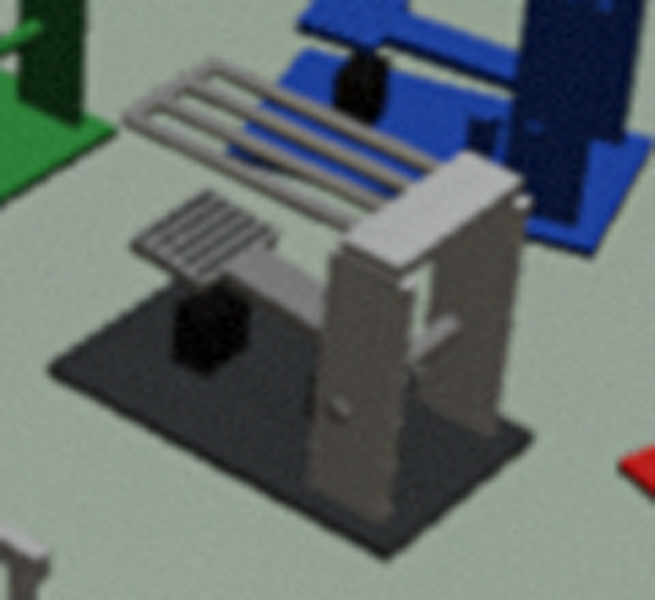

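View pics/c_si_feed.png

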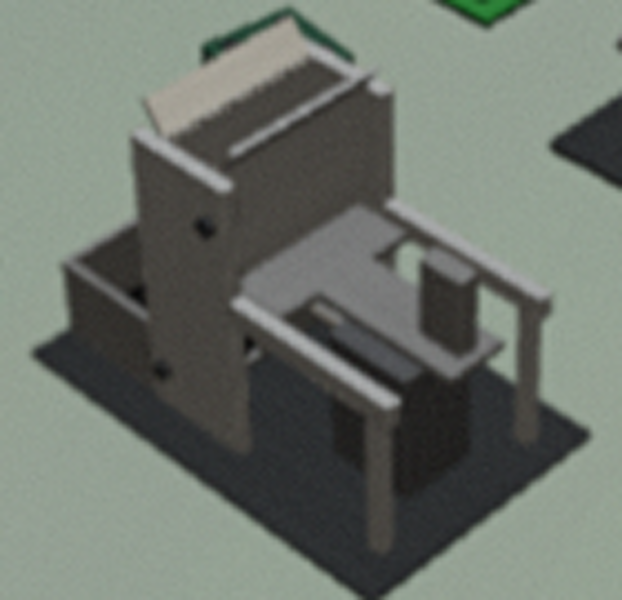

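Crops confirm the grey unit: grey treadle and guard on a dark plate. The pad is at scene ~(252,306), and the gate tab top is at scene (336,201) and side (306,275). Next I fit the planar poses from points in both views.

```bash
cat > h.py <<'E'
from station import arm, claw, solver, vision
import cv2, numpy as np
from scipy.optimize import least_squares
from scipy.spatial.transform import Rotation as Ro
def cam(n):
    i=vision.camera_info(n); f=240/np.tan(np.radians(i['vertical_fov'])/2)
    K=np.array([[f,0,i['cx']],[0,f,i['cy']],[0,0,1]])
    return K,np.array(i['D'],float),np.array(i['R']),np.array(i['t'])
def proj(n,X,c=None):
    K,D,R,t=c or cam(n)
    return cv2.projectPoints(np.asarray(X,float).reshape(-1,3),cv2.Rodrigues(R)[0],t,K,D)[0].reshape(-1,2)
def tri(uvs):
    A=[];b=[]
    for n,uv in uvs.items():
        K,D,R,t=cam(n); x=cv2.undistortPoints(np.array([[uv]],float),K,D).ravel()
        for k in (0,1):
            A.append(R[k]-x[k]*R[2]); b.append(x[k]*t[2]-t[k])
    return np.linalg.lstsq(np.array(A),np.array(b),rcond=None)[0]
def save(n,name,crop=None):
    im=vision.grab_frame(n)[:,:,::-1].copy()
    if crop:
        x,y,w,h=crop; im=im[y:y+h,x:x+w]; f=min(800/w,600/h); im=cv2.resize(im,None,fx=f,fy=f,interpolation=cv2.INTER_CUBIC)
    cv2.imwrite(f"pics/{name}.png",im)
def W(pose,P):
    x,y,a=pose; P=np.asarray(P,float).reshape(-1,3)
    return np.c_[x+np.cos(a)*P[:,0]-np.sin(a)*P[:,1], y+np.sin(a)*P[:,0]+np.cos(a)*P[:,1],P[:,2]]
E
cat > fit.py <<'E'
from h import *
sp=lambda u,v:(190+u/5,230+v/5); sf=lambda u,v:(295+u/5,190+v/5)
ip=lambda u,v:(320+u/5.4545,180+v/5.4545); i_f=lambda u,v:(205+u/4.4444,215+v/4.4444)
T={'tabtop':dict(scene=sf(203,54),side=i_f(449,266)),
 'guardA':dict(scene=sp(393,283),side=ip(125,115)),'guardB':dict(scene=sp(245,357),side=ip(208,58)),
 'padA':dict(scene=sp(385,378),side=ip(133,243)),'padB':dict(scene=sp(275,443),side=ip(208,190)),
 'plateP_l':dict(scene=sp(480,482),side=ip(50,368)),
 'traycorner':dict(scene=sf(575,425),side=i_f(66,262)),
 'hopA':dict(scene=sf(500,155),side=i_f(136,135)),'hopB':dict(scene=sf(425,100),side=i_f(230,190)),
 'fplate_trayA':dict(scene=sf(607,475),side=i_f(33,352))}
for k,v in T.items(): print(k,tri(v).round(4))
E
python3 fit.py
```

```text
tabtop [ 0.4972 -0.0168  0.1383]
guardA [ 0.545  -0.2951  0.1333]
guardB [ 0.5291 -0.3573  0.1333]
padA [ 0.5379 -0.2971  0.0683]
padB [ 0.5252 -0.3498  0.0684]
plateP_l [ 0.568  -0.278   0.0019]
traycorner [ 0.7137 -0.0274  0.0488]
hopA [ 0.6503 -0.0088  0.1614]
hopB [0.5995 0.0022 0.1561]
fplate_trayA [ 0.7237 -0.0061  0.0023]
```

```bash
cat >> fit.py <<'E'
C={n:cam(n) for n in('scene','side')}
def fit(obs,x0):
    def r(p):
        o=[]
        for n,P,uv in obs: o+=list((proj(n,W(p[:3],[P(p) if callable(P) else P]),C[n])[0]-uv))
        return np.array(o)
    s=least_squares(r,x0,loss='soft_l1',x_scale=np.r_[.01,.01,.05,[.01]*(len(x0)-3)])
    print(s.x.round(4)); 
    for (n,P,uv),e in zip(obs,r(s.x).reshape(-1,2)): print(n,P if not callable(P) else 'f',e.round(1))
    return s.x
print('pedal')
t=.008
obs=[('scene',(-.083,-.033,.138),sp(393,283)),('side',(-.083,-.033,.138),ip(125,115)),
('scene',(-.083,.033,.138),sp(245,355)),('side',(-.083,.033,.138),ip(208,58)),
('scene',(-.074,-.027,.0735),sp(385,378)),('side',(-.074,-.027,.0735),ip(133,243)),
('scene',(-.074,.027,.0735),sp(275,441)),('side',(-.074,.027,.0735),ip(208,190))]
for n,(x,y),uv in [('scene',(.095,.055),sp(48,317)),('scene',(-.095,.055),sp(255,600)),('scene',(-.095,-.055),sp(480,482)),
  ('side',(-.095,-.055),ip(50,366)),('side',(.095,-.055),ip(388,553)),('side',(.095,.055),ip(532,435))]:
    obs.append((n,(lambda p,x=x,y=y:(x,y,p[3])),uv))
ped=fit(obs,[.46,-.30,2.89,.005])
print('feeder')
g=lambda dx,dy,z:(lambda p:(-.112-p[3]+dx,dy,z))
obs=[('scene',g(0,0,.142),sf(203,54)),('side',g(0,0,.142),i_f(449,266)),
 ('scene',(.092+.002,-.050,.052),sf(393,520)),('scene',(.094,.050,.052),sf(573,424)),('side',(.094,.05,.052),i_f(0,0)),
]
# plate, centre offset p[4], top height p[5]
obs=obs[:2]
for n,(x,y),uv in [('scene',(-.12,-.075),sf(42,300)),('scene',(.12,.075),sf(607,475)),
  ('side',(.12,-.075),i_f(33,352)),('side',(-.12,.075),i_f(590,435))]:
    pass
for n,x,y,uv in [('scene',-.12,-.075,sf(42,300)),('scene',.12,.075,sf(607,472))]:
    obs.append((n,(lambda p,x=x,y=y:(x+p[4],y,p[5])),uv))
fe=None
import json; json.dump(dict(ped=ped.tolist()),open('pose.json','w'))
E
python3 fit.py | sed -n '/pedal/,$p'
```

```text
pedal
[ 0.4615 -0.3041  2.861   0.0033]
scene (-0.083, -0.033, 0.138) [ 1.1 -0.3]
side (-0.083, -0.033, 0.138) [-2.6 -2.3]
scene (-0.083, 0.033, 0.138) [1.5 0.5]
side (-0.083, 0.033, 0.138) [ 0.2 -2.6]
scene (-0.074, -0.027, 0.0735) [-0.1 -0.6]
side (-0.074, -0.027, 0.0735) [-0.6 -2.3]
scene (-0.074, 0.027, 0.0735) [-0.9 -1. ]
side (-0.074, 0.027, 0.0735) [-0.1 -1.8]
scene f [-1.2 -1.3]
scene f [-0.4  0.7]
scene f [-0.6 -0.7]
side f [-0.6  0.1]
side f [0.2 0.8]
side f [1.  0.4]
feeder
```

```bash
cat >> fit.py <<'E'
P=lambda x,y:(lambda p:(x+p[4],y,p[5])); H=lambda x,y:(lambda p:(x,y,p[6]))
obs=[('scene',g(0,0,.142),sf(203,54)),('side',g(0,0,.142),i_f(449,266)),
('scene',P(-.12,-.075),sf(42,300)),('scene',P(.12,.075),sf(607,473)),('side',P(.12,.075),i_f(33,350)),('side',P(-.12,-.075),i_f(590,433)),('side',P(-.12,.075),i_f(374,600)),
('scene',(.094,-.05,.052),sf(393,522)),('scene',(.094,.05,.052),sf(575,425)),('side',(.094,.05,.052),i_f(66,262)),
('scene',H(.031,.053),sf(502,155)),('side',H(.031,.053),i_f(134,135)),('side',H(-.031,.053),i_f(230,190)),('scene',H(-.031,-.053),sf(222,168)),('scene',H(.031,-.053),sf(306,255)),('side',H(-.031,-.053),i_f(392,92))]
fe=fit(obs,[.61,-.03,-.2,0.0,0.,.005,.165])
json.dump(dict(ped=ped.tolist(),fe=fe.tolist()),open('pose.json','w'))
E
python3 fit.py | sed -n '/feeder/,$p'
```

```text
feeder
[ 0.6078 -0.0495 -0.2811  0.0028 -0.0198  0.0026  0.1623]
scene f [-0.4 -1. ]
side f [-0.2 -1.7]
scene f [-0.6 -0.4]
scene f [0.3 0.3]
side f [-1.   0.4]
side f [ 0.6 -0.5]
side f [-0.3  0.3]
scene (0.094, -0.05, 0.052) [-0.4 -0.3]
scene (0.094, 0.05, 0.052) [-1.1 -1.3]
side (0.094, 0.05, 0.052) [ 0. -1.]
scene f [ 0.5 -0.3]
side f [-1.2 -0.2]
side f [-1.6  0.8]
scene f [-1.   0.4]
scene f [0.1 0.3]
side f [ 0.5 -0.7]
```

```bash
cat >> h.py <<'E'
import json,os
PO=json.load(open('pose.json')) if os.path.exists('pose.json') else {}
fe=np.array(PO.get('fe',[0]*7)); ped=np.array(PO.get('ped',[0]*4))
def q_from(x,z):
    x=np.array(x,float);z=np.array(z,float);z/=np.linalg.norm(z);x-=z*(x@z);x/=np.linalg.norm(x)
    return Ro.from_matrix(np.c_[x,np.cross(z,x),z]).as_quat()
def ydir(a): return np.array([-np.sin(a),np.cos(a),0])
def xdir(a): return np.array([np.cos(a),np.sin(a),0])
E
python3 - <<'E'
from h import *
s=arm.state(); K,D,R,t=cam('wrist'); Rt=Ro.from_quat(s['tcp_rot']).as_matrix()
print('cam in tool',Rt.T@(-R.T@t-s['position']), 'axis',Rt.T@R[2])
X=W(fe[:3],[-.112-fe[3],0,0])[0]
for sg in(1,-1):
    q=q_from(sg*ydir(fe[2]),[0,0,-1]); 
    for z in(.25,.1155+.012): print(sg,np.round(solver.ik([X[0],X[1],z],q),3))
    print((Ro.from_quat(q).as_matrix()[:,1]@xdir(fe[2])))
# pedal: tool z: slanting toward robot, 40 deg
Pd=W(ped[:3],[-.062,0,.072])[0]; print('pad',Pd)
for sg in(1,-1):
  for th in (35,40,45):
    th=np.radians(th); z=np.sin(th)*xdir(ped[2])+[0,0,-np.cos(th)]
    q=q_from(sg*ydir(ped[2]),z); 
    print(sg,th,[None if (k:=solver.ik(Pd+d-.025*z,q)) is None else np.round(k,2).tolist() for d in (np.zeros(3),np.array([0,0,-.026]),-.12*z)])
E
```

```text
cam in tool [-0.00060692 -0.06913009 -0.11723567] axis [-2.65602968e-04  2.71947368e-01  9.62312090e-01]
1 [ 0.291  0.173 -0.306  0.    -1.092 -2.143]
1 [ 0.291  0.311 -0.474  0.    -0.786 -2.143]
1.0
-1 [ 0.291  0.173 -0.306  0.    -1.092  0.998]
-1 [ 0.291  0.311 -0.474  0.    -0.786  0.998]
-1.0
pad [ 0.52108738 -0.32132121  0.072     ]
1 0.6108652381980153 [[-0.29, 0.81, 0.22, 0.0, -1.59, 1.58], [-0.29, 0.84, 0.21, 0.0, -1.55, 1.58], [-0.29, 0.85, 0.57, 0.0, -1.9, 1.58]]
1 0.6981317007977318 [[-0.29, 0.86, 0.28, 0.0, -1.69, 1.58], [-0.29, 0.89, 0.27, 0.0, -1.65, 1.58], [-0.29, 0.93, 0.66, 0.0, -2.01, 1.58]]
1 0.7853981633974483 [[-0.29, 0.91, 0.34, 0.0, -1.79, 1.58], [-0.29, 0.93, 0.33, 0.0, -1.75, 1.58], [-0.29, 1.0, 0.76, 0.0, -2.12, 1.58]]
-1 0.6108652381980153 [[-0.29, 0.81, 0.22, 0.0, -1.59, -1.57], [-0.29, 0.84, 0.21, 0.0, -1.55, -1.57], [-0.29, 0.85, 0.57, 0.0, -1.9, -1.57]]
-1 0.6981317007977318 [[-0.29, 0.86, 0.28, 0.0, -1.69, -1.57], [-0.29, 0.89, 0.27, 0.0, -1.65, -1.57], [-0.29, 0.93, 0.66, 0.0, -2.01, -1.57]]
-1 0.7853981633974483 [[-0.29, 0.91, 0.34, 0.0, -1.79, -1.57], [-0.29, 0.93, 0.33, 0.0, -1.75, -1.57], [-0.29, 1.0, 0.76, 0.0, -2.12, -1.56]]
```

```bash
python3 - <<'E'
from h import *
X=W(fe[:3],[-.112-fe[3],0,0])[0]; q=q_from(ydir(fe[2]),[0,0,-1])
arm.move_to([X[0],X[1],.23],q); claw.command_gripper(0.55,30)
s=arm.state(); print(s['time_s'],s['position'],s['width'])
c=cam('wrist'); im=vision.grab_frame('wrist')[:,:,::-1].copy()
cv2.imwrite('pics/w1raw.png',im)
for p in [(-.112-fe[3]+dx,dy,.142) for dx in(-.013,.013) for dy in(-.006,.006)]:
    u=proj('wrist',W(fe[:3],p),c)[0]; cv2.circle(im,(int(u[0]),int(u[1])),2,(0,0,255),-1)
cv2.imwrite('pics/w1.png',im)
E
```

```text
2.8 [ 0.49743068 -0.01778134  0.22998476] 0.5519405097003564
```

View pics/w1.png

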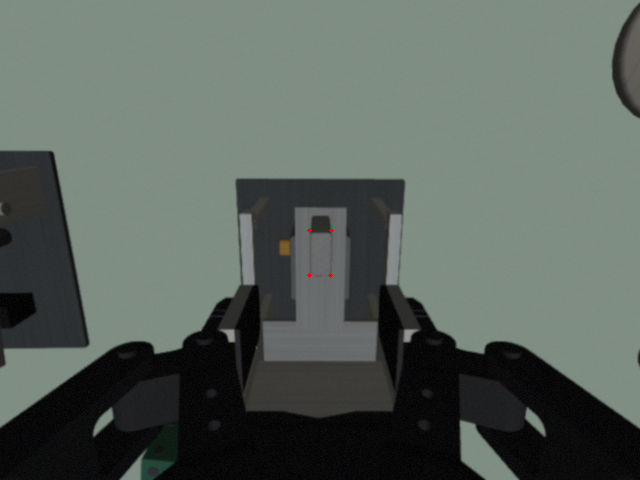

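The wrist view shows the tab top at (320,253), matching the fitted corners, with the jaws straddling it symmetrically and the yaw aligned. Now I descend, pinch and pull.

```bash
python3 - <<'E'
from h import *
X=W(fe[:3],[-.112-fe[3],0,0])[0]
print(arm.line_to([X[0],X[1],.130],vel=.12,force_limit=15))
claw.command_gripper(0.0,40)
s=arm.state(); print(s['time_s'],s['position'],s['width'],s['wrist_force'])
d=-xdir(fe[2]); p0=np.array(s['position'])
print(arm.line_to(p0+d*.050,vel=.05,force_limit=12))
s=arm.state(); print(s['time_s'],(s['position']-p0)@d,s['position'],s['width'],s['wrist_force'])
save('side','s2',(205,215,140,135)); save('scene','sc2',(295,190,133,120)); save('wrist','w2')
E
```

```text
False
4.2333 [ 0.49816345 -0.01717449  0.13070637] 0.13749473646354732 [0.62448416 3.38817745 2.49175626]
True
4.9917 0.038851945475886995 [ 0.4609236  -0.00609449  0.13075142] 0.13236391150146093 [ 4.05349156 -2.16955763 -0.97552674]
```

View pics/s2.png

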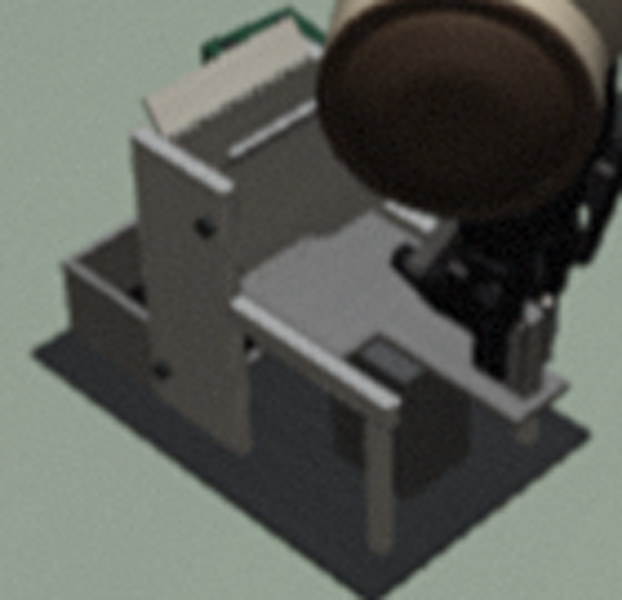

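View pics/sc2.png

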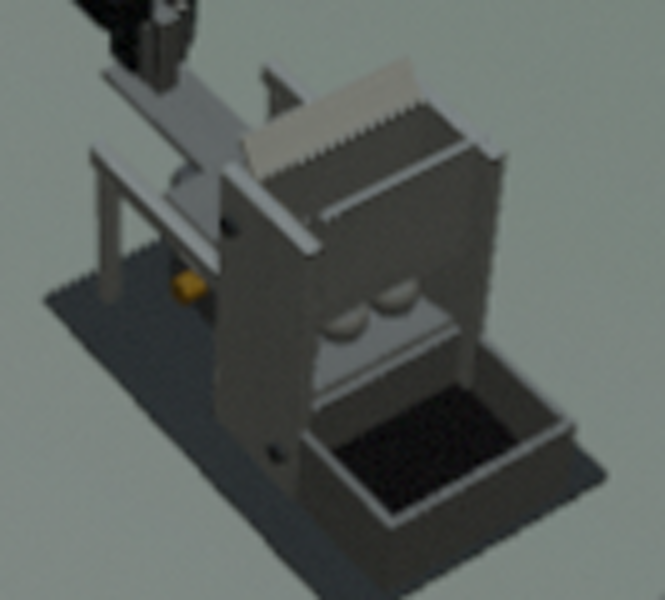

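The gate has opened about 41.7 mm to its stop. Two balls show on the ledge at crop (346,325) and (396,295). The third isn't visible, so I'll wait and check where it could be.

```bash
python3 - <<'E'
from h import *
arm.pause(.4)
save('scene','sc3',(355,235,60,54))
u=proj('scene',W(fe[:3],[(x,y,.0655) for x in(-.006,) for y in(-.03,-.025,0,.025,.03)])); print(((u-[355,235])*11.11).round())
print(((u-[295,190])*5).round())
E
```

```text
[[-27. 250.]
 [ -7. 240.]
 [ 91. 187.]
 [189. 136.]
 [208. 126.]]
[[288. 338.]
 [297. 333.]
 [341. 309.]
 [385. 286.]
 [394. 281.]]
```

View pics/sc3.png

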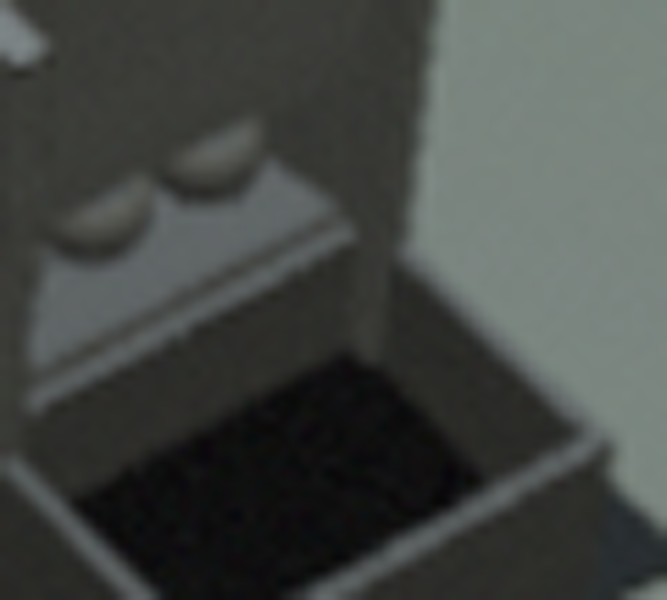

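View pics/w2.png

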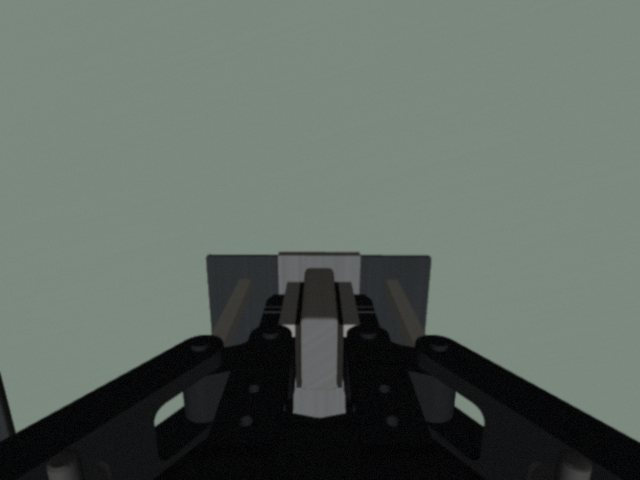

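The balls sit at y≈0 and +30 mm, and the third spot (y≈-30 mm) is hidden behind the end wall, so this is consistent with three in a row. Next I shut the gate.

```bash
python3 - <<'E'
from h import *
d=xdir(fe[2]); s=arm.state(); p0=np.array(s['position']); print(s['wrist_force'])
arm.line_to(p0+d*.034,vel=.06)
s=arm.state(); print((s['position']-p0)@d, s['wrist_force']@d,s['width'])
print(arm.line_to(p0+d*.052,vel=.03,force_limit=18))
s=arm.state(); print(s['time_s'],(s['position']-p0)@d,s['position'],s['width'],s['wrist_force'])
claw.command_gripper(0.5)
s=arm.state(); p=np.array(s['position'])
arm.line_to([p[0],p[1],.235],vel=.15)
s=arm.state(); print(s['time_s'],s['position'])
c=cam('wrist'); im=vision.grab_frame('wrist')[:,:,::-1].copy()
for q in [(-.112+dx,dy,.142) for dx in(-.013,.013) for dy in(-.006,.006)]:
    u=proj('wrist',W(fe[:3],q),c)[0]; cv2.circle(im,(int(u[0]),int(u[1])),1,(0,0,255),-1)
cv2.imwrite('pics/w4.png',im); save('side','s4',(205,215,140,135))
E
```

```text
[-3.40464993 -4.12257004  0.90262913]
0.03503521991981027 0.9161301229549654 0.13296562198682074
True
6.6833 0.04168651808018554 [ 0.50122384 -0.01798454  0.13070082] 0.13640001126758575 [-1.95089667  2.30284326  4.34078939]
7.9417 [ 0.49786917 -0.01935776  0.23407995]
```

View pics/w4.png

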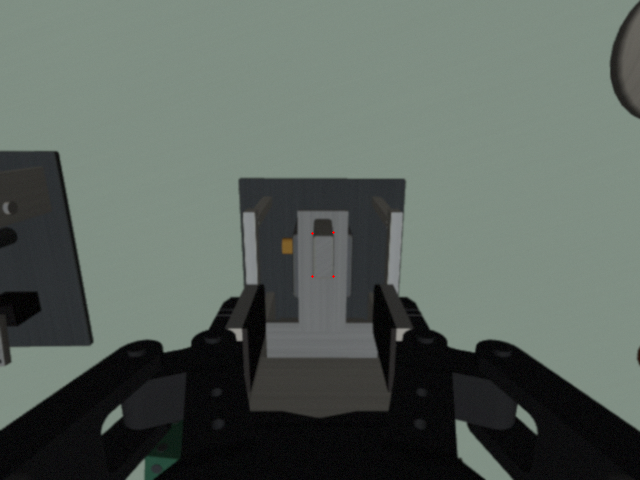

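View pics/s4.png

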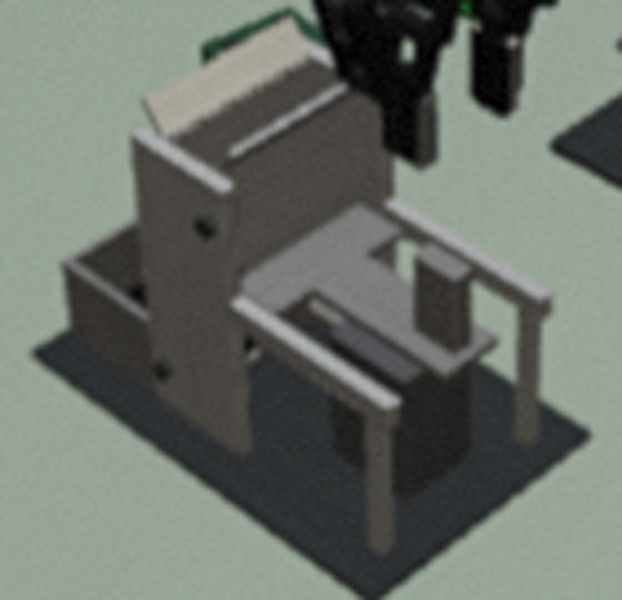

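```bash
python3 - <<'E'
from h import *
d=xdir(fe[2]); F=lambda x,z:W(fe[:3],[x,0,z])[0]
loc=lambda p:(np.array(p)[:2]-fe[:2])@d[:2]
arm.line_to(F(-.172,.20),vel=.2); claw.command_gripper(0.0)
arm.line_to(F(-.172,.138),vel=.15,force_limit=15)
print(arm.line_to(F(-.120,.138),vel=.03,force_limit=15))
s=arm.state(); print(s['time_s'],loc(s['position']),s['wrist_force']@d)
arm.pause(.2); s=arm.state(); print(loc(s['position']),s['wrist_force']@d)
save('wrist','w5')
E
```

```text
True
10.8167 -0.13462959625757515 -1.419255942408199
-0.13492252565688417 0.21573965876453144
```

View pics/w5.png

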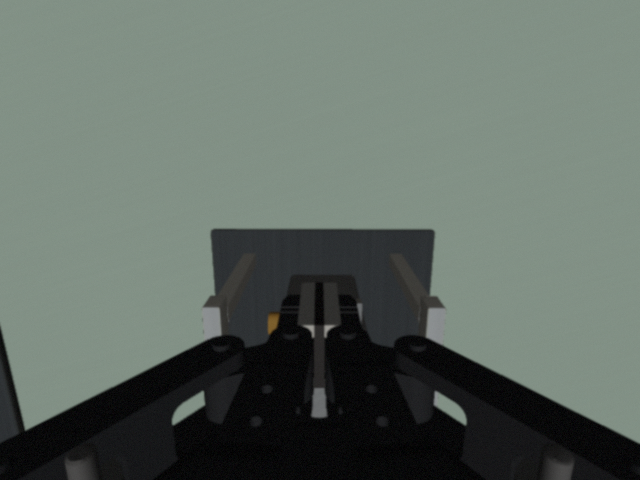

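The closed fingers met the tab at TCP x=-0.1346. With 11 mm pad half width, the tab face is at -0.124, against -0.125 expected when shut, and it's solid at 15 N: gate shut. Before the pedal approach I locate the neighbouring green unit and the cube.

```bash
python3 - <<'E'
from h import *
def plane(n,uv,z):
    K,D,R,t=cam(n); x=cv2.undistortPoints(np.array([[uv]],float),K,D).ravel(); C=-R.T@t; d=R.T@np.array([x[0],x[1],1]); return C+d*(z-C[2])/d[2]
xd=xdir(ped[2]);yd=ydir(ped[2])
for n,uv,z in [('scene',(242,405),.004),('scene',(300,478),.004),('scene',(342,448),.004),('scene',(327,412),.138),('scene',(302,421),.138),('scene',(245,362),.15),('scene',(292,349),.15),('scene',(335,322),.06),('scene',(372,332),.06),('scene',(349,342),.06)]:
    P=plane(n,uv,z); print(uv,P.round(3),'ped frame',((P[:2]-ped[:2])@xd[:2]).round(3),((P[:2]-ped[:2])@yd[:2]).round(3))
th=np.radians(50); z=np.sin(th)*xd+[0,0,-np.cos(th)]; q=q_from(-yd,z)
tip=W(ped[:3],[-.066+.0071,0,.072+.0084])[0]; tcp=tip-.025*z
print('tcp',tcp)
for k in [tcp-.12*z+[0,0,.15],tcp-.12*z,tcp,tcp+[0,0,-.028]]: print(k.round(3),np.round(solver.ik(k,q),2))
E
```

```text
(242, 405) [ 0.626 -0.471  0.004] ped frame -0.205 0.115
(300, 478) [ 0.805 -0.509  0.004] ped frame -0.387 0.102
(342, 448) [ 0.828 -0.419  0.004] ped frame -0.384 0.009
(327, 412) [ 0.806 -0.437  0.138] ped frame -0.368 0.032
(302, 421) [ 0.784 -0.475  0.138] ped frame -0.357 0.075
(245, 362) [ 0.639 -0.457  0.15 ] ped frame -0.213 0.097
(292, 349) [ 0.686 -0.385  0.15 ] ped frame -0.238 0.015
(335, 322) [ 0.669 -0.237  0.06 ] ped frame -0.181 -0.122
(372, 332) [ 0.742 -0.21   0.06 ] ped frame -0.244 -0.168
(349, 342) [ 0.721 -0.258  0.06 ] ped frame -0.236 -0.116
tcp [ 0.53651057 -0.3257668   0.09646969]
[ 0.625 -0.351  0.324] [-0.29  1.05  1.18  0.01 -2.57 -1.56]
[ 0.625 -0.351  0.174] [-0.29  1.07  0.86  0.   -2.24 -1.56]
[ 0.537 -0.326  0.096] [-0.29  0.94  0.39  0.   -1.89 -1.57]
[ 0.537 -0.326  0.068] [-0.29  0.97  0.37  0.   -1.85 -1.57]
```

```bash
cat > clr.py <<'E'
from h import *
sp=lambda u,v:(190+u/5,230+v/5); ip=lambda u,v:(320+u/5.4545,180+v/5.4545)
print('grey top bar', tri(dict(scene=sp(45,132),side=ip(524,182))), tri(dict(scene=sp(260,82),side=ip(395,268))))
def box(lo,hi,n=9): 
    g=np.meshgrid(*[np.linspace(a,b,n) for a,b in zip(lo,hi)]); return np.c_[[k.ravel() for k in g]].T
G=box((-.083,-.033,.130),(0,.033,.138),13)
B=np.r_[box((-.245,.005,.0),(-.205,.11,.158),13),box((-.39,.005,.13),(-.24,.09,.142),13),box((-.245,-.17,0),(-.18,-.115,.06))]
def sdbox(P,c,h): 
    d=np.abs(P-c)-h; return np.linalg.norm(np.maximum(d,0),axis=1)+np.minimum(d.max(1),0)
def tool(th,ya,yo,cx=-.066,dz=0.):
    h=np.array([np.cos(ya),np.sin(ya),0]); z=np.sin(th)*h-np.cos(th)*np.array([0,0,1]); perp=np.cos(th)*h+np.sin(th)*np.array([0,0,1])
    x=np.cross(perp,z)  # tool y=-perp ; x = y cross z
    x=np.cross(-perp,z); tip=np.array([cx,yo,.072+dz])+.011*perp
    return tip,x,-perp,z
def clr(th,ya,yo,cx=-.066,dz=0,back=0):
    tip,x,y,z=tool(th,ya,yo,cx,dz); tip=tip-back*z; M=np.c_[x,y,-z]
    r=[]
    for O in(G,B):
        P=(O-tip)@M
        f=sdbox(P,[0,0,.0365],[.02,.0125,.0365]).min()
        b=sdbox(P,[0,0,.123],[.043,.043,.05]).min()
        w=(np.maximum(np.hypot(P[:,0],P[:,1])-.05,0)+ (P[:,2]<.17)*9).min()
        r+=[min(f,b,w),f,b]
    return np.round(np.array(r)*1000).astype(int)
if __name__=='__main__':
  for th in(36,40,44,48):
    for ya in(0,10,20,30):
      for yo in(-.010,0):
        print(th,ya,yo,[clr(np.radians(th),np.radians(ya),yo,dz=d)[[0,1,2,3]].tolist() for d in(.01,0,-.013,-.027)])
E
python3 clr.py
```

```text
grey top bar [ 0.37749868 -0.32542703  0.13332084] [ 0.41284872 -0.24608655  0.1255146 ]
36 0 -0.01 [[-9, -9, 18, 36], [-3, -3, 10, 30], [-1, 4, -1, 22], [-12, 14, -12, 9]]
36 0 0 [[-9, -9, 18, 36], [-3, -3, 10, 30], [-1, 4, -1, 22], [-12, 14, -12, 7]]
36 10 -0.01 [[-11, -11, 16, 31], [-5, -5, 7, 25], [-3, 1, -3, 18], [-14, 13, -14, 10]]
36 10 0 [[-10, -10, 14, 31], [-5, -5, 6, 25], [-4, 2, -4, 18], [-15, 13, -15, 10]]
36 20 -0.01 [[-12, -12, 14, 31], [-7, -7, 6, 27], [-5, -1, -5, 22], [-16, 12, -16, 19]]
36 20 0 [[-11, -11, 12, 29], [-7, -7, 4, 24], [-7, -1, -7, 17], [-18, 12, -18, 11]]
36 30 -0.01 [[-12, -12, 12, 42], [-9, -9, 4, 40], [-6, -1, -6, 40], [-18, 12, -18, 39]]
36 30 0 [[-12, -12, 9, 36], [-9, -9, 1, 33], [-9, 0, -9, 31], [-21, 12, -21, 31]]
40 0 -0.01 [[-6, -6, 19, 26], [1, 1, 12, 19], [2, 9, 2, 11], [-8, 18, -8, 0]]
40 0 0 [[-6, -6, 19, 26], [1, 1, 12, 19], [2, 9, 2, 11], [-8, 18, -8, 0]]
40 10 -0.01 [[-7, -7, 17, 21], [-1, -1, 9, 15], [-1, 6, -1, 7], [-11, 16, -11, 0]]
40 10 0 [[-7, -7, 16, 21], [-1, -1, 8, 15], [-2, 6, -2, 7], [-12, 16, -12, 0]]
40 20 -0.01 [[-9, -9,
[... 856 characters left out ...]
0, 39]]
44 30 0 [[-9, -9, 11, 31], [-4, -4, 4, 31], [-6, 3, -6, 31], [-14, 16, -14, 31]]
48 0 -0.01 [[1, 1, 23, 5], [8, 8, 16, -3], [8, 18, 8, -3], [1, 28, 1, -3]]
48 0 0 [[1, 1, 23, 5], [8, 8, 16, -3], [8, 18, 8, -3], [1, 28, 1, -3]]
48 10 -0.01 [[-1, -1, 20, 1], [6, 6, 13, -4], [5, 15, 5, -4], [-2, 26, -2, -4]]
48 10 0 [[-1, -1, 19, 2], [6, 6, 12, -5], [3, 15, 3, -6], [-3, 26, -3, -5]]
48 20 -0.01 [[-4, -4, 18, 19], [4, 4, 11, 19], [2, 13, 2, 19], [-4, 24, -4, 14]]
48 20 0 [[-4, -4, 15, 9], [3, 3, 9, 9], [0, 12, 0, 9], [-6, 22, -6, 4]]
48 30 -0.01 [[-5, -5, 16, 39], [2, 2, 9, 39], [1, 12, 1, 39], [-6, 22, -6, 39]]
48 30 0 [[-5, -5, 12, 31], [0, 0, 6, 31], [-3, 8, -3, 31], [-9, 20, -9, 31]]
```

```bash
python3 - <<'E'
from clr import *
for th in(48,52,56,60):
  for ya in(15,20,25):
    for yo in(-.010,-.015):
      a,b=np.radians(th),np.radians(ya)
      tip,x,y,z=tool(a,b,yo,dz=-.027); low=min((tip-s*z+i*.043*y)[2] for s in(.073,.2) for i in(-1,1))
      R=Ro.from_euler('z',ped[2]).as_matrix()
      ks=[]
      for dz,back in((-.027,0),(0,0),(0,.11)):
        t_,x,y,z=tool(a,b,yo,dz=dz); q=Ro.from_matrix(R@np.c_[x,y,z]).as_quat(); k=solver.ik(W(ped[:3],t_-(.025+back)*z)[0],q); ks.append(None if k is None else np.round(k,2).tolist())
      print(th,ya,yo,[clr(a,b,yo,dz=d,back=bk)[[0,1,2,3]].tolist() for d,bk in((.004,.1),(.004,.05),(.004,0),(-.013,0),(-.027,0))],round(low,3),ks[0],ks[2])
E
```

```text
grey top bar [ 0.37749868 -0.32542703  0.13332084] [ 0.41284872 -0.24608655  0.1255146 ]
48 15 -0.01 [[43, 43, 115, 16], [2, 2, 65, 7], [2, 2, 15, 7], [4, 14, 4, 7], [-3, 25, -3, 2]] 0.07 [-0.21, 0.92, 0.24, 0.14, -1.71, -1.42] [-0.19, 0.97, 0.61, 0.14, -2.04, -1.39]
48 15 -0.015 [[44, 44, 116, 20], [3, 3, 66, 12], [3, 3, 16, 12], [4, 15, 4, 12], [-2, 26, -2, 7]] 0.07 [-0.2, 0.92, 0.24, 0.14, -1.71, -1.43] [-0.18, 0.97, 0.61, 0.14, -2.04, -1.4]
48 20 -0.01 [[41, 41, 114, 28], [1, 1, 64, 19], [1, 1, 14, 19], [2, 13, 2, 19], [-4, 24, -4, 14]] 0.07 [-0.18, 0.91, 0.19, 0.19, -1.67, -1.38] [-0.16, 0.95, 0.55, 0.19, -1.99, -1.34]
48 20 -0.015 [[43, 43, 115, 32], [2, 2, 65, 23], [2, 2, 15, 23], [4, 14, 4, 23], [-3, 25, -3, 20]] 0.07 [-0.18, 0.91, 0.19, 0.18, -1.67, -1.38] [-0.15, 0.95, 0.55, 0.18, -1.99, -1.35]
48 25 -0.01 [[40, 40, 113, 40], [0, 0, 63, 29], [0, 0, 13, 29], [1, 12, 1, 29], [-5, 23, -5, 28]] 0.07 [-0.16, 0.9, 0.14, 0.24, -1.63, -1.34] [-0.13, 0.93, 0.48, 0.23, -1.94, -1.29]
48 25 -0.015 [[42, 42, 114, 45], [1, 1, 64, 34], [1, 1, 14, 34], [3, 14, 3, 34], [-3, 24, -3, 34]] 0.0
[... 2685 characters left out ...]
11, 21, 19], [13, 26, 13, 17], [12, 38, 12, 17]] 0.054 [-0.17, 1.02, 0.29, 0.22, -1.87, -1.38] [-0.15, 1.1, 0.71, 0.23, -2.2, -1.32]
60 20 -0.015 [[53, 53, 123, 31], [13, 13, 73, 23], [12, 12, 23, 23], [15, 27, 15, 22], [14, 39, 14, 22]] 0.054 [-0.17, 1.02, 0.29, 0.21, -1.87, -1.39] [-0.14, 1.1, 0.71, 0.23, -2.2, -1.33]
60 25 -0.01 [[50, 50, 120, 39], [11, 11, 70, 29], [11, 11, 20, 29], [12, 25, 12, 29], [11, 38, 11, 29]] 0.054 [-0.15, 1.0, 0.23, 0.27, -1.82, -1.34] [-0.12, 1.07, 0.62, 0.28, -2.13, -1.28]
60 25 -0.015 [[53, 53, 122, 44], [12, 12, 72, 34], [12, 12, 22, 34], [14, 26, 14, 34], [13, 39, 13, 28]] 0.054 [-0.14, 1.0, 0.24, 0.27, -1.82, -1.35] [-0.11, 1.07, 0.63, 0.28, -2.13, -1.28]
```

```bash
cat >> clr.py <<'E'
TH,YA,YO=np.radians(56),np.radians(22),-.010
def tcp(dz=0,back=0,cx=-.066,yo=YO):
    R=Ro.from_euler('z',ped[2]).as_matrix(); t,x,y,z=tool(TH,YA,yo,cx,dz)
    return W(ped[:3],t-(.025+back)*z)[0], Ro.from_matrix(R@np.c_[x,y,z]).as_quat()
E
python3 - <<'E'
from clr import *
F=lambda x,z:W(fe[:3],[x,0,z])[0]
arm.line_to(F(-.175,.138),vel=.1); arm.line_to(F(-.175,.32),vel=.3)
p,q=tcp(.006,.11); print(p)
arm.move_to(p+[0,0,.13],q)
s=arm.state(); print(s['time_s'],s['position'],np.round(s['q'],2))
c=cam('wrist'); im=vision.grab_frame('wrist')[:,:,::-1].copy(); cv2.imwrite('pics/w6raw.png',im)
for P in [(-.083,-.033,.138),(-.083,.033,.138),(-.074,-.027,.0735),(-.074,.027,.0735),(-.095,-.055,.0033),(-.095,.055,.0033)]:
    u=proj('wrist',W(ped[:3],P),c)[0]; cv2.circle(im,(int(round(u[0])),int(round(u[1]))),2,(0,0,255),-1); print(P,u.round())
cv2.imwrite('pics/w6.png',im); save('scene','sc6')
E
```

```text
grey top bar [ 0.37749868 -0.32542703  0.13332084] [ 0.41284872 -0.24608655  0.1255146 ]
[ 0.63290525 -0.30190968  0.16261046]
13.7083 [ 0.63317759 -0.30099344  0.29367787] [-0.14  0.97  0.78  0.28 -2.33 -1.24]
(-0.083, -0.033, 0.138) [338. 327.]
(-0.083, 0.033, 0.138) [263. 299.]
(-0.074, -0.027, 0.0735) [333. 349.]
(-0.074, 0.027, 0.0735) [280. 329.]
(-0.095, -0.055, 0.0033) [350. 407.]
(-0.095, 0.055, 0.0033) [253. 366.]
```

View pics/w6.png

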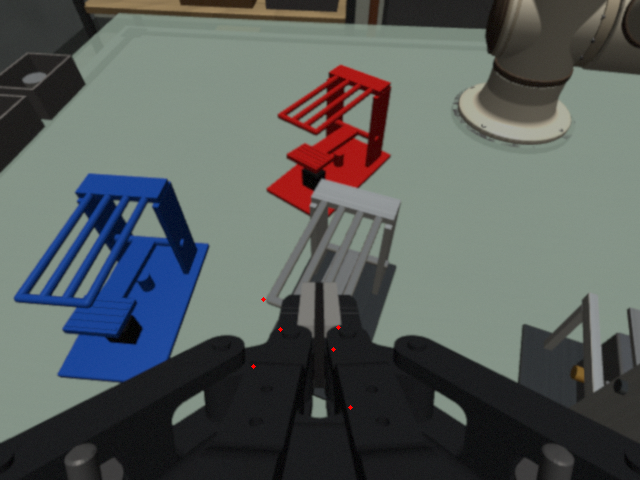

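View pics/sc6.png

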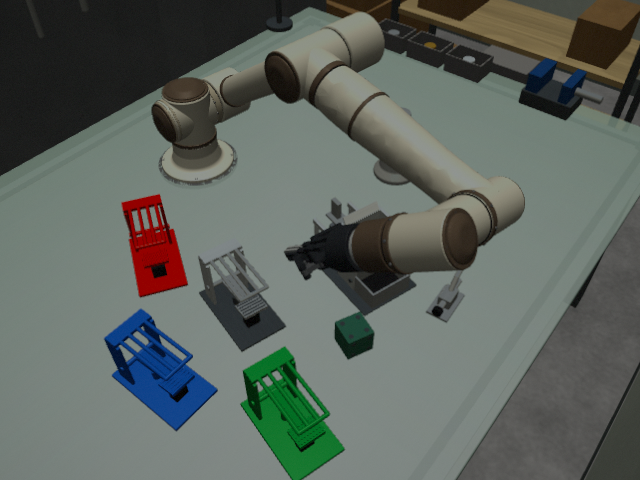

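```bash
python3 - <<'E'
from clr import *
s=arm.state(); z=Ro.from_quat(s['tcp_rot']).as_matrix()[:,2]; p=s['position']
for L in (.1,.2,.25,.3,.35,.4): 
    X=p-L*z; print(L,X.round(3),proj('scene',X)[0].round())
def plane(n,uv,z):
    K,D,R,t=cam(n); x=cv2.undistortPoints(np.array([[uv]],float),K,D).ravel(); C=-R.T@t; d=R.T@np.array([x[0],x[1],1]); return C+d*(z-C[2])/d[2]
print('plunger',plane('scene',(445,305),.0),plane('scene',(462,258),.09))
im=cv2.imread('pics/w6.png')[270:390,220:380]; cv2.imwrite('pics/w6c.png',cv2.resize(im,None,fx=5,fy=5,interpolation=cv2.INTER_CUBIC))
E
```

```text
grey top bar [ 0.37749868 -0.32542703  0.13332084] [ 0.41284872 -0.24608655  0.1255146 ]
0.1 [ 0.715 -0.292  0.351] [340. 249.]
0.2 [ 0.798 -0.283  0.408] [389. 245.]
0.25 [ 0.839 -0.278  0.436] [416. 242.]
0.3 [ 0.88  -0.274  0.464] [446. 240.]
0.35 [ 0.921 -0.27   0.492] [479. 237.]
0.4 [ 0.962 -0.265  0.52 ] [514. 234.]
plunger [ 0.80372524 -0.01302015  0.        ] [0.79196855 0.05215523 0.09      ]
```

View pics/w6c.png

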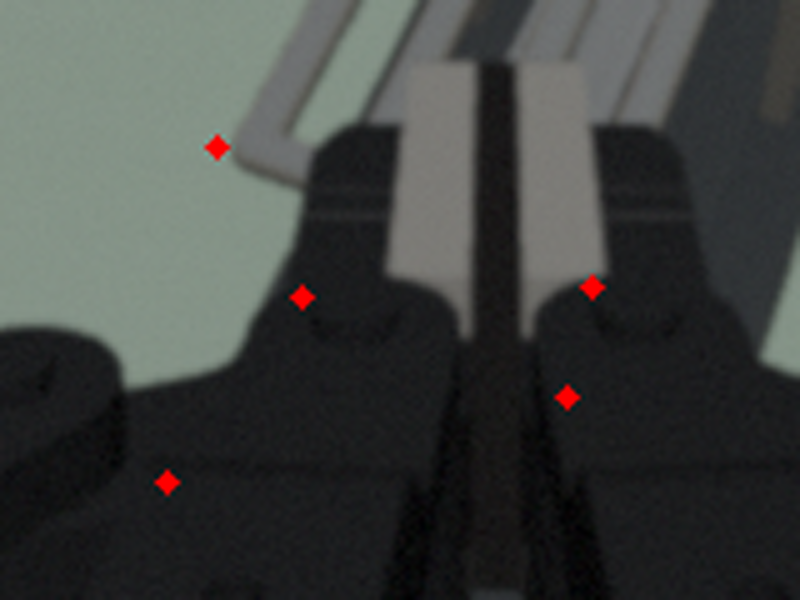

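The guard's front-left corner in the wrist view is at about (267,300), 3 px (~3 mm) from prediction. That's fine, so I shift 3 mm to -y. The wrist passes over the green unit with clearance. Now I go in with a force guard.

```bash
python3 - <<'E'
from clr import *
p,q=tcp(.008,.11,yo=-.012)
print(arm.line_to(p,q,vel=.15,force_limit=15)); print(arm.state()['wrist_force'])
p,q=tcp(.008,.0,yo=-.012)
print(arm.line_to(p,vel=.06,force_limit=8))
s=arm.state(); print(s['time_s'],s['position']-p,s['wrist_force'])
save('side','s7',(300,160,160,120)); save('scene','sc7',(190,200,200,150)); save('wrist','w7')
E
```

```text
grey top bar [ 0.37749868 -0.32542703  0.13332084] [ 0.41284872 -0.24608655  0.1255146 ]
False
[1.03334427 0.41993319 0.0032503 ]
False
16.7917 [2.48107357e-04 1.51538246e-05 5.81320189e-05] [0.61103175 0.04629476 0.54618657]
```

View pics/s7.png

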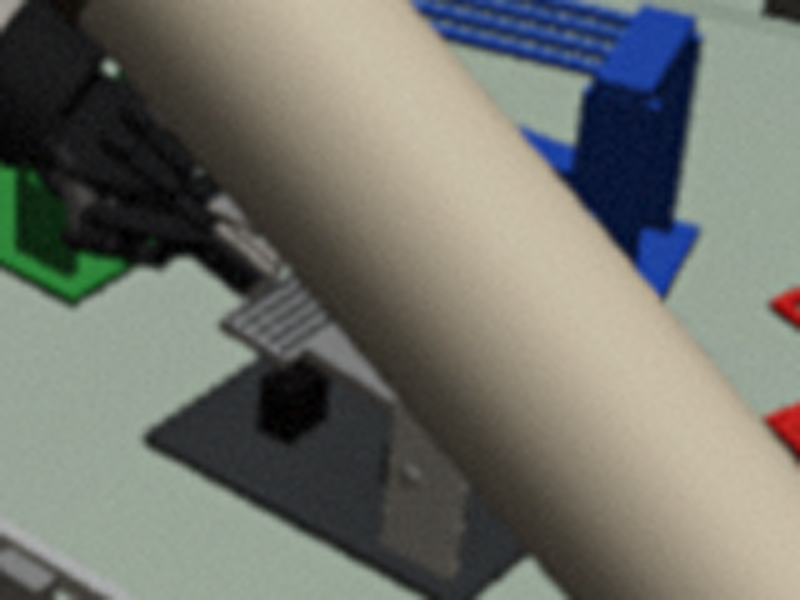

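View pics/sc7.png

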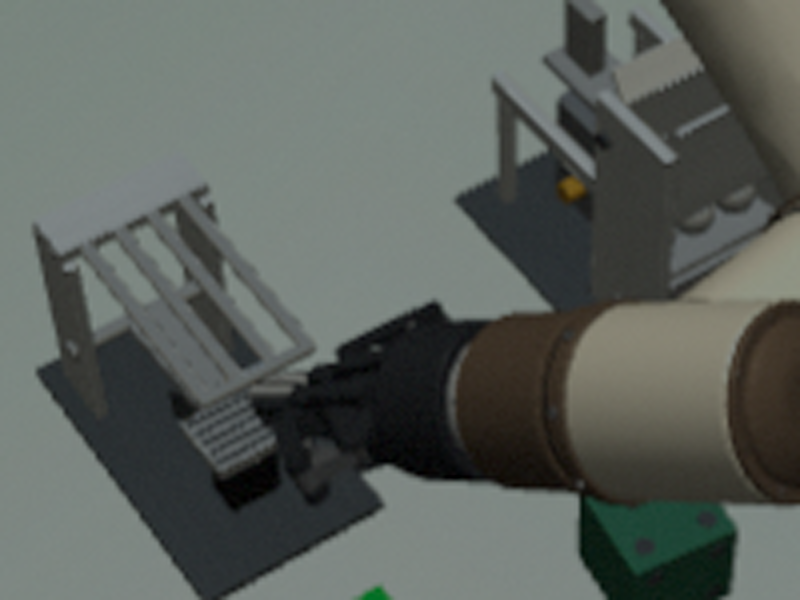

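View pics/w7.png

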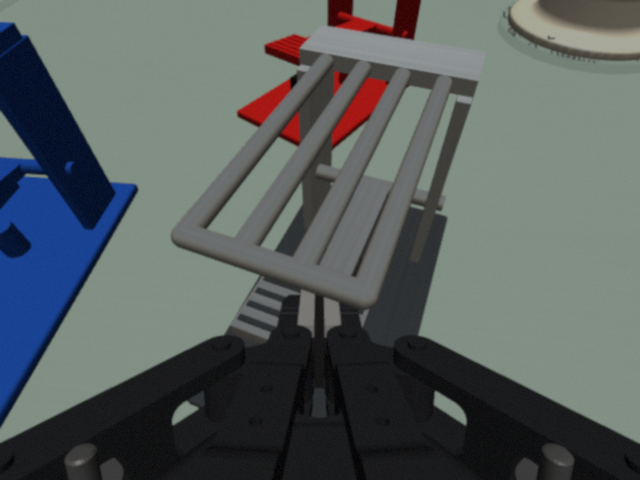

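```bash
python3 - <<'E'
from clr import *
im=cv2.imread('pics/w7.png'); c=cam('wrist')
zz=lambda x:.055+.0175+ (x+.062)*-.11
L=[(x,y,zz(x)) for x in(-.074,-.032) for y in(-.027,.027)]+[(-.083,-.033,.138),(-.083,.033,.138)]
for P in L:
    u=proj('wrist',W(ped[:3],P),c)[0]; print(P,u.round()); cv2.circle(im,tuple(np.round(u).astype(int)),2,(0,0,255),-1)
s=arm.state();M=Ro.from_quat(s['tcp_rot']).as_matrix()
for t in [(0,-.011,.025),(0,.011,.025)]:
    X=s['position']+M@np.array(t); u=proj('wrist',X,c)[0]; print(u.round()); cv2.circle(im,tuple(np.round(u).astype(int)),2,(0,255,255),-1)
cv2.imwrite('pics/w7c.png',cv2.resize(im[180:380,150:450],None,fx=2.6,fy=2.6,interpolation=cv2.INTER_CUBIC))
E
```

```text
grey top bar [ 0.37749868 -0.32542703  0.13332084] [ 0.41284872 -0.24608655  0.1255146 ]
(-0.074, -0.027, 0.07382000000000001) [348. 365.]
(-0.074, 0.027, 0.07382000000000001) [230. 319.]
(-0.032, -0.027, 0.06920000000000001) [377. 288.]
(-0.032, 0.027, 0.06920000000000001) [274. 254.]
(-0.083, -0.033, 0.138) [373. 307.]
(-0.083, 0.033, 0.138) [159. 233.]
[321. 277.]
[321. 328.]
```

View pics/w7c.png

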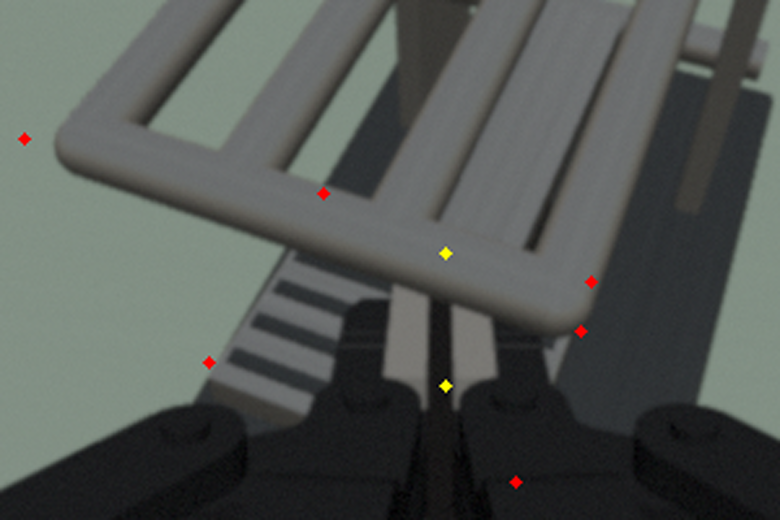

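The pad's front-left corner shows about 3 mm nearer the front than predicted, and the tip sits over the pad, inside both edges. Now the slow press.

```bash
python3 - <<'E'
from clr import *
p,q=tcp(.008,.0,yo=-.012)
print(arm.line_to(p-[0,0,.024],vel=.02,force_limit=20))
s=arm.state(); print(s['time_s'],(s['position']-p).round(4),s['wrist_force'].round(1))
print(arm.line_to(p-[0,0,.046],vel=.016,force_limit=16))
s=arm.state(); print(s['time_s'],(s['position']-p).round(4),s['wrist_force'].round(1))
arm.pause(.1)
s=arm.state(); print(s['time_s'],(s['position']-p).round(4),s['wrist_force'].round(1))
save('side','s8',(300,160,160,120)); save('scene','sc8',(190,200,240,180))
E
```

```text
grey top bar [ 0.37749868 -0.32542703  0.13332084] [ 0.41284872 -0.24608655  0.1255146 ]
False
18.2917 [ 0.001  -0.0003 -0.0217] [3.2 0.2 6.7]
True
19.4833 [ 0.0011 -0.0002 -0.0353] [2.2 1.6 6.9]
19.5833 [ 0.0011 -0.0002 -0.0351] [1.6 0.6 6.4]
```

View pics/sc8.png

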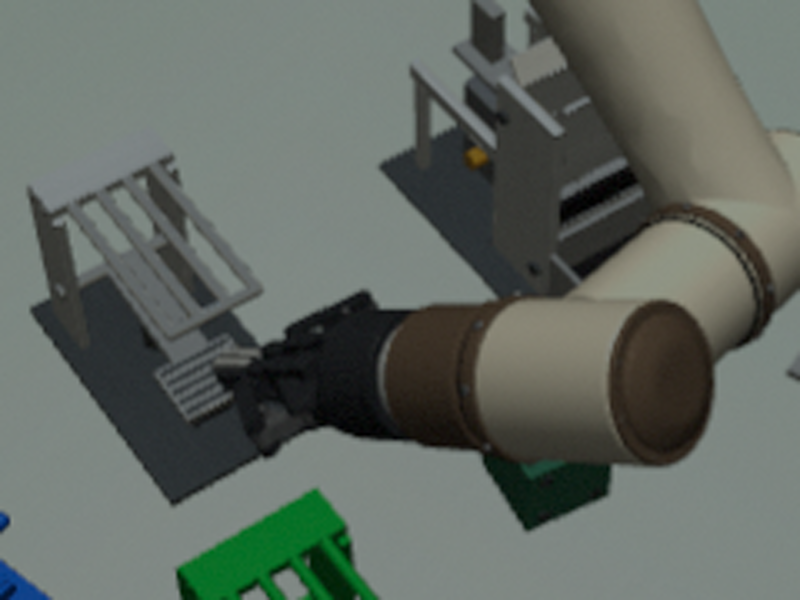

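View pics/s8.png

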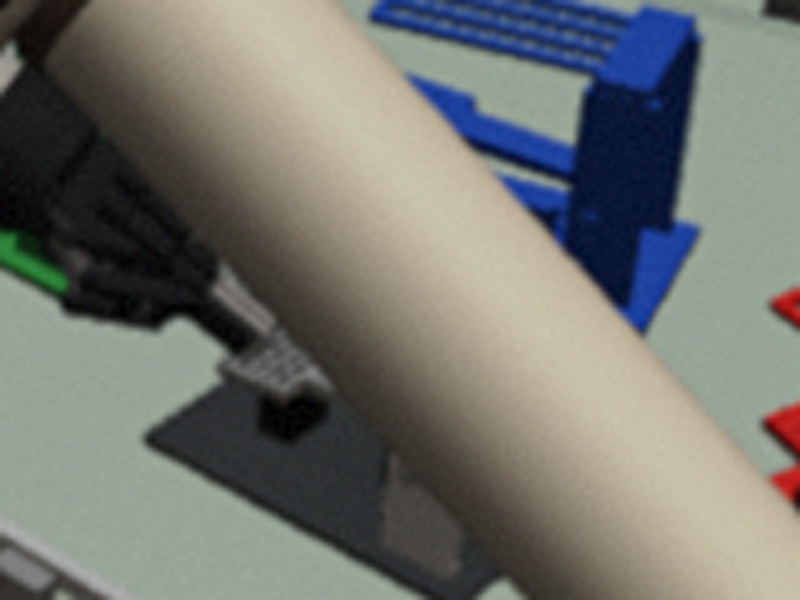

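The pusher has swept the ledge clear. The holding force dropped to about 6 N after the guarded stop, so I press firmly against the stop and hold.

```bash
python3 - <<'E'
from clr import *
p,q=tcp(.008,.0,yo=-.012)
for d in (.037,.039,.041):
    arm.line_to(p-[0,0,d],vel=.01)
    arm.pause(.15); s=arm.state(); print(s['time_s'],(s['position']-p).round(4),s['wrist_force'].round(1))
    if s['wrist_force'][2]>22: break
arm.pause(.8); s=arm.state(); print(s['time_s'],(s['position']-p).round(4),s['wrist_force'].round(1))
E
```

```text
grey top bar [ 0.37749868 -0.32542703  0.13332084] [ 0.41284872 -0.24608655  0.1255146 ]
20.0833 [ 0.001  -0.0002 -0.0346] [3.2 0.7 7.3]
20.5833 [ 0.001  -0.0002 -0.0362] [3.  1.8 8.8]
21.0833 [ 0.001  -0.0002 -0.0365] [ 3.4  2.7 12.5]
21.8833 [ 0.001  -0.0001 -0.0365] [ 2.5  2.  12.2]
```

```bash
python3 - <<'E'
from clr import *
p,q=tcp(.008,.0,yo=-.012)
for d in (.044,.047):
    arm.line_to(p-[0,0,d],vel=.01)
    arm.pause(.2); s=arm.state(); print(s['time_s'],(s['position']-p).round(4),s['wrist_force'].round(1))
arm.pause(.6); s=arm.state(); print(s['time_s'],(s['position']-p).round(4),s['wrist_force'].round(1))
save('scene','sc9',(190,200,240,180)); save('wrist','w9')
E
```

```text
grey top bar [ 0.37749868 -0.32542703  0.13332084] [ 0.41284872 -0.24608655  0.1255146 ]
22.5333 [ 0.001  -0.0001 -0.0369] [ 3.3  3.4 19.2]
23.1833 [ 0.0011 -0.0001 -0.0372] [ 3.9  5.3 26.1]
23.7833 [ 0.0011 -0.0001 -0.0372] [ 3.2  4.3 25.7]
```

View pics/w9.png

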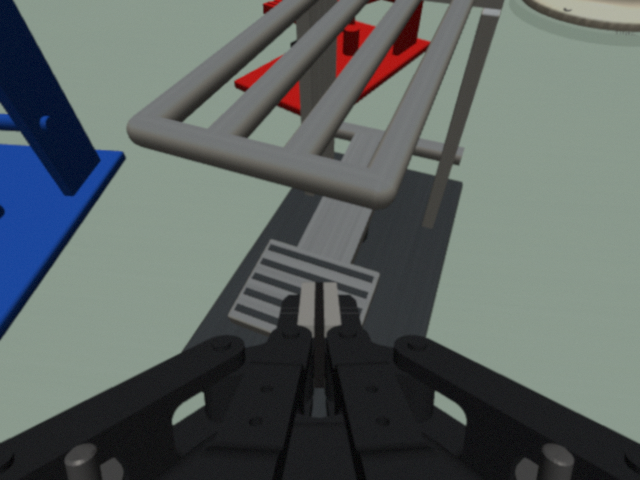

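The stop is firm: the force rises from 12 to 26 N with under 1 mm of travel. The fingers are well on the pad and clear of the guard. I let it up slowly and withdraw along the same path.

```bash
python3 - <<'E'
from clr import *
p,q=tcp(.008,.0,yo=-.012)
print(arm.line_to(p,vel=.025))
s=arm.state(); print(s['time_s'],(s['position']-p).round(4),s['wrist_force'].round(1))
p2,_=tcp(.008,.12,yo=-.012)
arm.line_to(p2,vel=.08,force_limit=15); arm.line_to(p2+[0,0,.16],vel=.2)
s=arm.state(); print(s['time_s'],s['wrist_force'].round(1))
arm.move_joints([-.75,.385,.008,0,-1.194,-.259])
s=arm.state(); print(s['time_s'],s['position'])
save('scene','sc10',(185,180,240,180)); save('side','s10',(190,160,266,200)); save('scene','sc10f')
E
```

```text
grey top bar [ 0.37749868 -0.32542703  0.13332084] [ 0.41284872 -0.24608655  0.1255146 ]
False
25.9167 [-0.0001  0.     -0.0001] [ 0.4 -0.3  0.5]
28.5167 [-0.2 -0.2 -0.3]
29.9583 [ 0.33412873 -0.52877626  0.25576197]
```

View pics/sc10.png

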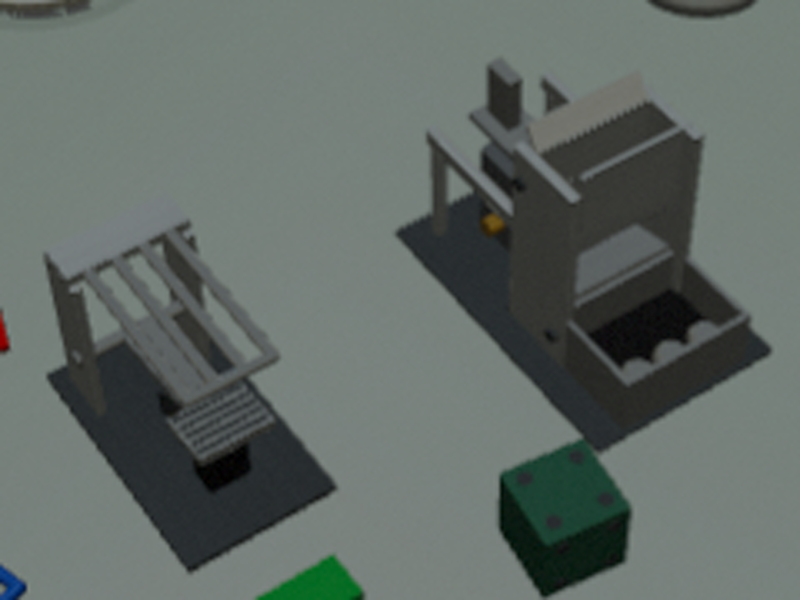

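View pics/s10.png

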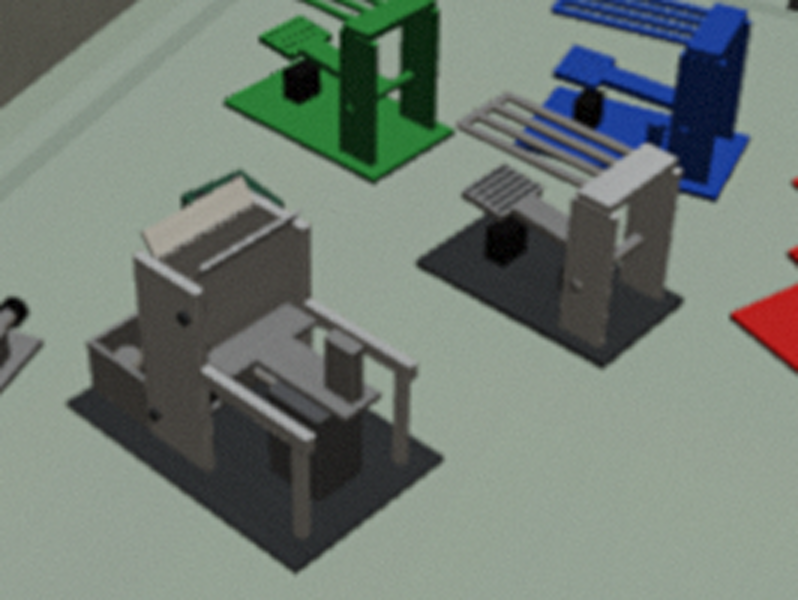

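View pics/sc10f.png

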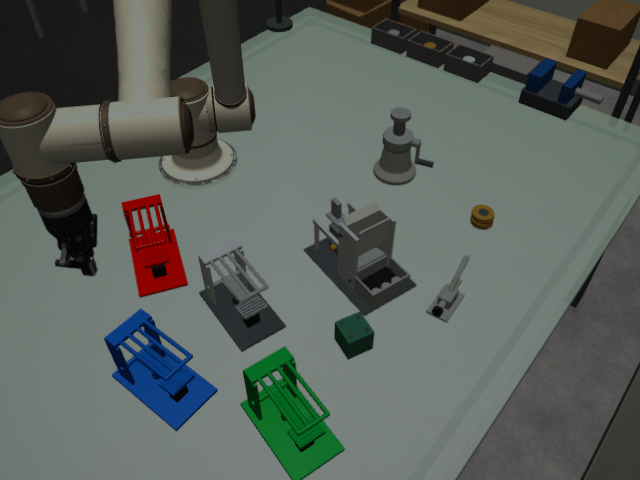

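The tray holds three balls at scene crop (635,370), (668,350) and (702,330). The ledge is empty, the pedal is up, the gate is shut, the bystanders are unmoved and the robot is clear. Handing in.

```bash
python3 - <<'E'
from station import arm
print(arm.close_job(), arm.state()['time_s'])
E
```

```text
the job is handed in; nothing more can be done
the job is handed in; nothing more can be done
```

The job is done and was handed in at about 30 s of the 62 s allowed.

- **Gate:** I pulled it open to its stop, about 41.7 mm. I then shut it and pushed the tab again with closed fingers. The tab face came up solid at 15 N, 1.4 mm past where the fitted pose put it when shut. I took that difference as calibration error.
- **Pedal:** I pressed the grey unit's pedal from the front, with the tool 56° off vertical instead of about 40°, and yawed 22° to clear the green look-alike. The main stroke took about 2.5 s. It was then held against the stop, where the push rose to 26 N with almost no further travel, and let back up slowly.
- **Last pictures:** All three balls are in the tray, the ledge is empty, the pedal is up and the gate is shut. The jack, cube, plunger, washers and look-alikes stand where they were, and the robot touches nothing.

**Checks that disagreed or fell short:**
- The third ball was hidden from the cameras while on the ledge, so I only confirmed it once it was in the tray.
- The wrist camera put the pedal unit about 3 mm from my first fit. I corrected for that before going in.
- The first press stopped early on its force guard and the push dropped to about 6 N, so I pressed again down to the stop.

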